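# Load a tea cartridge into the brew head and clamp it home

## Robot

A 6-joint arm with a two-finger parallel gripper is mounted at the origin on the work surface. World frame = base frame: x ahead of the robot, y to its left, z up, the work surface at z = 0. Lengths are in m, angles in rad, forces in N, time in s.
With the tool pointing down it reaches from about 0.425 to 0.925 m from the base axis. Payload 12.5 kg.
Tool frame: the origin (TCP) lies midway between the tips of the shut fingers; the grasp point (between the pads) lies 19 mm behind it; z points along the fingers, y is the line along which they close (so a half turn about z gives the same grasp; the last joint's range is limited). The gripper opens to 85 mm and grips with 20 to 120 N. Pads are 22 mm wide; open, the fingers measure 114 mm over their backs; the gripper's body (76 mm by 85 mm) begins 54 mm behind the grasp point. The pads swing forward as they close: fully open they stand 13 mm farther back than shut.
Start: joints at [1.014, 0.491, 1.559, -0, 1.092, -0.106], TCP at [0.272, 0.563, 0.231] pointing down, gripper open.
Joint ranges: [-3.1, 3.1], [-0.84, 2.19], [0.05, 2.79], [-1.13, 4.28], [0.06, 2.93], [-2.69, 2.69]. Speed limits (rad/s): [2.22, 2.22, 2.79, 3.14, 3.14, 3.14].

## Interface

Orientations are given as a unit quaternion [x, y, z, w].
In Python, from workcell import manip gives the robot as it stands.
- The arm moves only by the shell command python3 -m crank 'ROWS' [OPENING] [FORCE]. ROWS is JSON, a list that holds one entry, the list of rows, each a list of 6 numbers: the shift along the tool's x, y, z in cm, then the turn, a rotation vector about the tool's x, y, z in degrees. A call has exactly 10 rows; each row shifts and turns the commanded pose from where the row before left it, along the tool's axes as they then stand; what a row does not reach is not made up. A row lasts 1/8 s, in which the tool goes at most 62.5 mm and 10.7 degrees, less where a joint would pass 70% of its speed; a pose out of reach is approached as far as the arm can. A call is refused whole if a number of a shift passes 6.25 or a number of a turn 10.7, either way. A call with a gripper value outside its range is refused whole. OPENING is the opening in per cent of the stroke, from 0 (shut) to 100 (fully open), set as the call begins (- or left out, the last holds). The fingers move at their own pace and stop on an object; FORCE is the grip in N (left out, the last holds). Time passes only in rows, so rows that do not move let the fingers close, or fill a call up. It gives the time, the measured TCP pose, the force, the opening and the grip force at its end, in the units of the state.
- manip.get_state(): the state, without advancing time (a new reading comes with each control period).
- manip.read_camera(name): name is "side" or "top"; returns the picture (480x640x3 uint8, red, green, blue); there is no depth.
- manip.camera_params(name): a dict with "fx", "fy", "cx", "cy" (pixels), "position" and "attitude" of the camera in the world. Camera axes: x right, y up, looking along -z (the intrinsics and any distortion apply to the point x, -y, -z); pixel columns grow to the right and rows downward; lengths in m; the calibration is good to about 2 mm. A picture is of the moment at which its call begins. camera_params takes no time and is no camera call.
- manip.job_done(): hands the job in; it is judged then, once.
The state is a dict: "t": time; "joint_positions": joint angles; "qd": joint speeds; "joint_torque": joint torques, N m; "ee_pos": TCP position; "tcp_rot": TCP orientation; "force": force on the tool from outside, world axes, zero at the start; "ft_torque": the same for the moment, N m; "width": opening from 0.0 (shut) to 1.0 (fully open); "gripper_force": force on a finger pad.
Only numpy, scipy, OpenCV 4.12 (cv2) and the standard library are available. Lean on these libraries where they do the work, as an engineer would, in place of code of your own. Each camera call takes 0.05 s, during which the arm holds its last target. There are 200 camera calls.

## Task

Load the green tea cartridge: stand it upright in the black cradle of the brew head while the clamp is still open, then close the hinged clamp with the red bar all the way down so that the cartridge is driven home, and leave it closed.

Things in the scene. Friction and masses are not known exactly. Their poses are not given: they have to be found in the camera images.
- cart_green_mid (a point): Centre of the green tea cartridge, a loose upright cylinder 40 mm in diameter, 76 mm tall, about 80 g, with a thin white band near its top; z is its long axis. This point is 38 mm above its underside. Yellow and blue ones of the same size, not wanted, stand 100 mm or more away; which stands where varies.
- cradle (a point): Mouth centre of the black funnel cradle on the brew head (steel deck 20 mm high, 130 mm wide; yaw varies), 42 mm above the counter. Inside width 64 mm, 48 at the bottom; outside 72. A cartridge set on its stiff sliding seat (6 N, no spring) has its centre 26 mm above this point, 17 when home. +x points to the clamp's hinge, y along the hinge axis. Clamp open: keep the gripper's wide side along y.
- clamp (a joint): Angle of the clamp, rad: 0 closed (level), grows as it opens upward; starts at 1.3 to 1.45. A U-shaped frame, two arms 92 mm apart, with a black pad that presses the cartridge's top. Hinge axis 135 mm along +x and 63 mm above the cradle point. It stays when nearly upright, sinks slowly when lower, stays closed once down. From 0.07 rad, 5 to 8 N down at the bar drives the cartridge home.
- handle (a point): Middle of the clamp's red round bar, 14 mm thick, 84 mm free between the arms, parallel to the hinge axis and 230 mm from it: in the cradle's frame x = 135 - 230 cos(angle), z = 63 + 230 sin(angle) mm. Pinch it from above, fingers before and behind (it turns in the grasp), or push it along its arc. Closed, it is 105 mm above the counter, 67 mm before the pad's edge.
Things that resemble listed ones, but are neither listed nor needed, are in the scene too. Of the things shaped like the part that bears cart_green_mid, the green one is meant.

How it is judged:
By the outcome, as a careful person would: the job done as asked, in the order asked, and still so for the second after the job is handed in, with the robot touching nothing.
It also fails if it takes over 54 s, if anything falls off the work surface, if the arm or the gripper's body presses on something with over 40 N, if the wrist force passes 120 N, or if a joint passes its speed limit or range.

## Working session

There is one attempt and no reset: what is moved stays moved. The work goes in short steps, Python scripts to look and compute and a shell command to move; the robot and the scene stay as the last step left them, time stands still between calls to the robot, and variables do not carry over. Pictures are saved under pics/ and viewed, at most 10 in all, crops included, and the job is handed in when it is done.

```bash
mkdir -p pics
python3 - <<'E'
from workcell import manip
import cv2
for n in("side","top"):
    cv2.imwrite(f"pics/{n}0.png",manip.read_camera(n)[:,:,::-1]); print(n,manip.camera_params(n))
print(manip.get_state())
E
```

```text
side {'fx': 484.90687530599797, 'fy': 484.90687530599797, 'cx': 320.17490453106603, 'cy': 235.0497889853706, 'position': array([ 0.23289456, -0.29169462,  0.58596773]), 'attitude': array([ 0.37265561, -0.13127142, -0.29036905,  0.87153969])}
top {'fx': 492.53800485176754, 'fy': 492.53800485176754, 'cx': 325.75917856429623, 'cy': 243.07421486395066, 'position': array([0.40248209, 0.09088914, 0.81261871]), 'attitude': array([ 0.07646341, -0.05501358, -0.69703463,  0.71082317])}
{'t': 0.1, 'joint_positions': array([ 1.01443093e+00,  4.91463740e-01,  1.55938601e+00, -2.05839581e-05,
        1.09170085e+00, -1.05559162e-01]), 'qd': array([ 0.00118363, -0.00073522, -0.00235049, -0.00015289, -0.00032056,
        0.00015684]), 'joint_torque': array([ 1.54414083e-03, -6.19449878e+01, -2.62024301e+01, -1.62388637e-04,
        2.96238766e-03,  3.06738877e-05]), 'ee_pos': array([0.27216221, 0.56240911, 0.23080912]), 'tcp_rot': array([ 2.23494648e-01,  9.74705039e-01, -4.55944088e-04, -1.47007645e-04]), 'force': array([0.67631368, 0.42148355, 0.37680443]), 'ft_torque': array([-0.00653477,  0.00208542,  0.02012629]), 'gripper_force': 0.0, 'width': 1.0016845776300807}
```

View pics/side0.png

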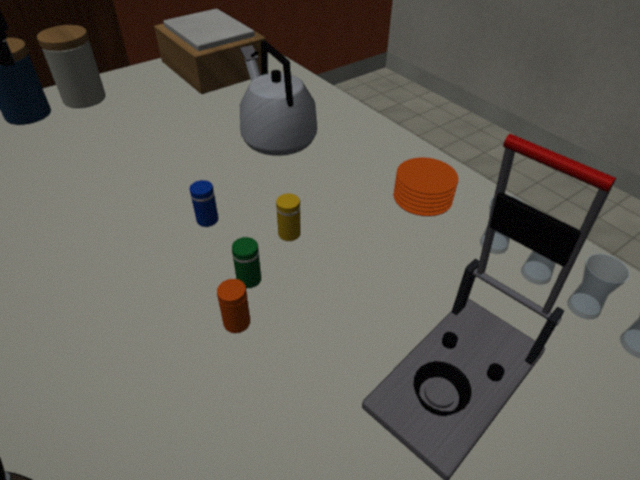

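View pics/top0.png

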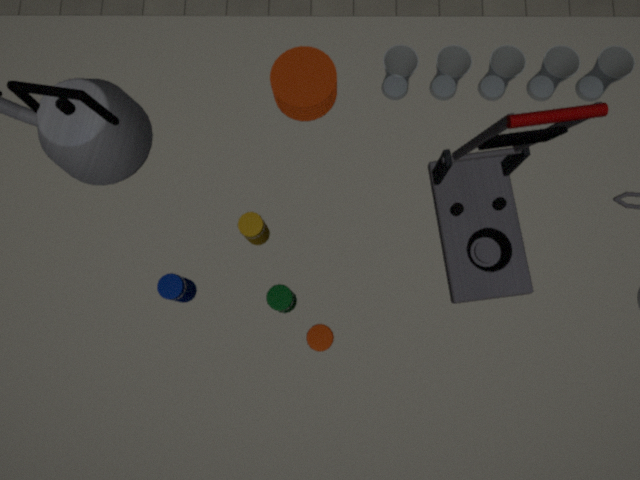

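The green cartridge candidates are: side (246,262) green, (203,203) blue, (288,217) yellow and (234,306) orange; top (281,298) green, (176,287) blue, (253,228) yellow and (320,337) orange. The only green one, with a white band, fits the description. The brew head's funnel is at side (442,388) and top (489,250), and the red bar is at side (557,161) and top (558,116).

```bash
cat > h.py <<'E'
import cv2,numpy as np
from workcell import manip
from scipy.spatial.transform import Rotation as R
def ray(n,uv):
    p=manip.camera_params(n); d=np.array([(uv[0]-p['cx'])/p['fx'],-(uv[1]-p['cy'])/p['fy'],-1])
    d=R.from_quat(p['attitude']).apply(d); return p['position'],d/np.linalg.norm(d)
def plane(n,uv,z):
    o,d=ray(n,uv); return o+d*(z-o[2])/d[2]
def tri(a,b):
    (o1,d1),(o2,d2)=ray("side",a),ray("top",b)
    s=np.linalg.lstsq(np.c_[d1,-d2],o2-o1,rcond=None)[0]
    p,q=o1+s[0]*d1,o2+s[1]*d2; return (p+q)/2,np.linalg.norm(p-q)
def proj(n,P):
    p=manip.camera_params(n); c=R.from_quat(p['attitude']).inv().apply(np.array(P)-p['position'])
    return np.array([p['cx']-p['fx']*c[0]/c[2],p['cy']+p['fy']*c[1]/c[2]])
def blob(m,near=None):
    cs=[c for c in cv2.findContours(m.astype(np.uint8),0,1)[0] if cv2.contourArea(c)>15]
    return max(cs,key=cv2.contourArea) if near is None else min(cs,key=lambda c:np.linalg.norm(c.reshape(-1,2).mean(0)-near))
E
cat > m.py <<'E'
from h import *
I={n:cv2.imread(f"pics/{n}0.png").astype(int) for n in("side","top")}
g={};bar={};cr={}
for n,c0 in(("side",(442,388)),("top",(489,250))):
    B,G,Rd=[I[n][:,:,i] for i in range(3)]
    m=((G>1.6*Rd)&(G>1.3*B)&(G>35)).astype(np.uint8)
    m=cv2.morphologyEx(m,cv2.MORPH_CLOSE,np.ones((7,7)))
    c=blob(m); M=cv2.moments(cv2.convexHull(c)); g[n]=(M['m10']/M['m00'],M['m01']/M['m00']); print(n,'green',cv2.boundingRect(c),g[n])
    c=blob((Rd>90)&(G<40)&(B<40)); r=cv2.minAreaRect(c); b=cv2.boxPoints(r)
    e=[np.linalg.norm(b[i]-b[(i+1)%4]) for i in range(4)]; i=int(np.argmin(e[:2]))
    bar[n]=sorted([(b[i]+b[(i+1)%4])/2,(b[(i+2)%4]+b[(i+3)%4])/2],key=lambda p:p[0]); print('bar',bar[n])
    k=(I[n].max(2)<32); c=blob(k,c0); E=cv2.fitEllipse(cv2.convexHull(c)); cr[n]=E; print('cradle',E)
print('green',tri(g['side'],g['top']))
P=[tri(a,b) for a,b in zip(bar['side'],bar['top'])]; print('bar',P, np.linalg.norm(P[0][0]-P[1][0]))
print('cradle',tri(cr['side'][0],cr['top'][0]),plane('top',cr['top'][0],.042),plane('side',cr['side'][0],.042))
s=I['side'].astype(np.uint8); t=I['top'].astype(np.uint8)
f=lambda im,x,y,w=100,h=75:cv2.resize(im[y-h//2:y-h//2+h,x-w//2:x-w//2+w],(400,300),interpolation=2)
cv2.imwrite('pics/crop0.png',np.vstack([np.hstack([f(s,246,262),f(t,281,298)]),np.hstack([f(s,442,388),f(t,489,250)])]))
E
python3 m.py
```

```text
side green (232, 238, 26, 44) (243.68652387327083, 256.26305220883535)
bar [array([506.208  , 137.11946], dtype=float32), array([612.81506, 181.82567], dtype=float32)]
cradle ((441.7826843261719, 388.1020812988281), (50.96006393432617, 59.01012420654297), 124.62840270996094)
top green (267, 285, 26, 26) (279.43868563685635, 297.4203929539295)Traceback (most recent call last):
  File "m.py", line 9, in <module>
    c=blob((Rd>90)&(G<40)&(B<40)); r=cv2.minAreaRect(c); b=cv2.boxPoints(r)
  File "h.py", line 18, in blob
    return max(cs,key=cv2.contourArea) if near is None else min(cs,key=lambda c:np.linalg.norm(c.reshape(-1,2).mean(0)-near))
           ~~~^^^^^^^^^^^^^^^^^^^^^^^^
ValueError: max() iterable argument is empty
```

```bash
sed -i "s/(Rd>90)&(G<40)&(B<40)/(Rd>80)\&(G<.3*Rd)\&(B<.4*Rd)/; s/(G>1.6\*Rd)&(G>1.3\*B)&(G>35)/(G>1.4*Rd)\&(G>1.2*B)\&(G>18)/" m.py; python3 m.py
```

```text
side green (232, 237, 29, 51) (246.38832565284176, 260.8669738863287)
bar [array([506.30823, 137.89296], dtype=float32), array([612.48474, 182.59883], dtype=float32)]
cradle ((441.7826843261719, 388.1020812988281), (50.96006393432617, 59.01012420654297), 124.62840270996094)
top green (267, 285, 29, 27) (280.88859878154915, 298.1436031331593)
bar [array([511.17993 , 121.259995], dtype=float32), array([607.07996, 107.55998], dtype=float32)]
cradle ((489.04534912109375, 249.41909790039062), (42.482215881347656, 45.20207595825195), 118.31885528564453)
green (array([0.45894332, 0.18431148, 0.04075949]), np.float64(0.0004272677859641755))
bar [(array([ 0.62225569, -0.08045512,  0.33490435]), np.float64(0.0005347570455601085)), (array([ 0.6388383 , -0.17900676,  0.33401689]), np.float64(8.427416404682212e-05))] 0.09994095900595376
cradle (array([ 0.54283892, -0.14304546,  0.03681531]), np.float64(0.0005966442050510178)) [ 0.54165033 -0.14129747  0.042     ] [ 0.54019695 -0.14458178  0.042     ]
```

View pics/crop0.png

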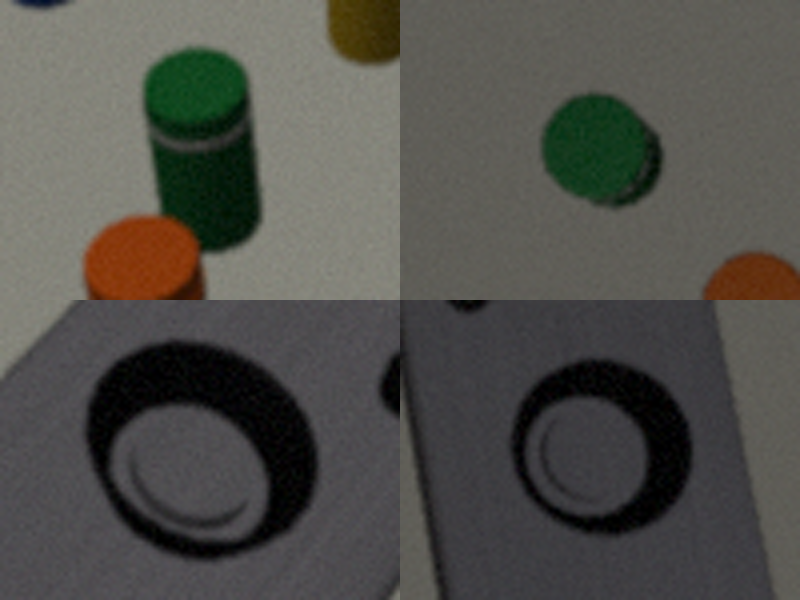

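The crop confirms the green cylinder with its white band. Its centre measures (0.459, 0.184, 0.041), against the 0.038 given. The cradle is at about (0.543, -0.143, 0.04) with yaw 9.6°. The bar's middle is at (0.631, -0.130, 0.334), so the clamp angle is about 1.37, which agrees with the given geometry.

```bash
python3 -m crank '[[[0,0,2,0,0,-8.8],[0,0,2,0,0,-8.8],[0,0,2,0,0,-8.8],[0,0,2,0,0,-8.9],[-1.5,-5,0,0,0,0],[-1.5,-5,0,0,0,0],[-1.5,-5,0,0,0,0],[-1.5,-5,0,0,0,0],[-1.5,-5,0,0,0,0],[-1.5,-5,0,0,0,0]]]' 100 30
cat >> h.py <<'E'
def go(x,y,z):
    s=manip.get_state(); r=R.from_quat(s['tcp_rot']); ty=r.as_matrix()[:,1]
    print('tool cm',np.round(r.inv().apply(np.array([x,y,z])-s['ee_pos'])*100,2),'y angle',np.degrees(np.arctan2(ty[1],ty[0])),'tilt',r.as_matrix()[:,2],'t',s['t'],'F',s['force'],s['width'],s['joint_positions'])
E
python3 -c "
from h import *
go(.459,.184,.03)"
```

```text
t: 1.35
ee_pos: [0.4109, 0.2799, 0.1512]
tcp_rot: [-0.083, 0.997, 0.0, -0.0]
force: [-0.3, 0.5, -0.3]
width: 0.998
gripper_force: 0.0
tool cm [ -3.16 -10.25  12.12] y angle 99.48058083462236 tilt [-8.27120769e-05 -2.19111284e-07 -9.99999997e-01] t 1.35 F [-0.25899002  0.45294361 -0.28721421] 0.9976047541240861 [ 4.65046648e-01  4.19638282e-01  1.95626749e+00  5.32366891e-05
  7.65760906e-01 -1.27125541e+00]
```

```bash
python3 -m crank '[[[-1.1,-3.5,0,0,0,0],[-1.1,-3.5,0,0,0,0],[-0.96,-3.25,0,0,0,0],[0,0,2.5,0,0,0],[0,0,2.5,0,0,0],[0,0,2.5,0,0,0],[0,0,2.3,0,0,0],[0,0,2.3,0,0,0],[0,0,0,0,0,0],[0,0,0,0,0,0]]]' 100 30 && python3 -m crank '[[[0,0,0,0,0,0],[0,0,0,0,0,0],[0,0,0,0,0,0],[0,0,0,0,0,0],[0,0,0,0,0,0],[0,0,0,0,0,0],[0,0,0,0,0,0],[0,0,0,0,0,0],[0,0,0,0,0,0],[0,0,0,0,0,0]]]' 0 30
python3 - <<'E'
from h import *
go(.543,-.1433,.17)
f=[]
for n,q in(("side",(246,262)),("top",(281,298))):
    f.append(cv2.resize(manip.read_camera(n)[q[1]-100:q[1]+100,q[0]-130:q[0]+130,::-1],(390,300)))
cv2.imwrite('pics/grasp.png',np.hstack(f))
E
```

```text
t: 2.6
ee_pos: [0.4587, 0.1857, 0.0308]
tcp_rot: [-0.083, 0.997, 0.0, 0.0]
force: [-0.3, 0.3, 0.6]
width: 1.002
gripper_force: 0.0
t: 3.85
ee_pos: [0.4587, 0.1857, 0.0309]
tcp_rot: [-0.083, 0.997, 0.0, 0.0]
force: [-0.6, -0.1, 6.3]
width: 0.46
gripper_force: 29.5
tool cm [ -2.92 -33.83 -13.91] y angle 99.47406061393407 tilt [ 8.89169731e-04  2.98841238e-04 -9.99999560e-01] t 3.85 F [-0.6090159  -0.12989091  6.3228761 ] 0.4598500439747834 [ 2.50985274e-01  6.25408194e-01  2.04892461e+00  1.52678430e-04
  4.66324321e-01 -1.48530088e+00]
```

View pics/grasp.png

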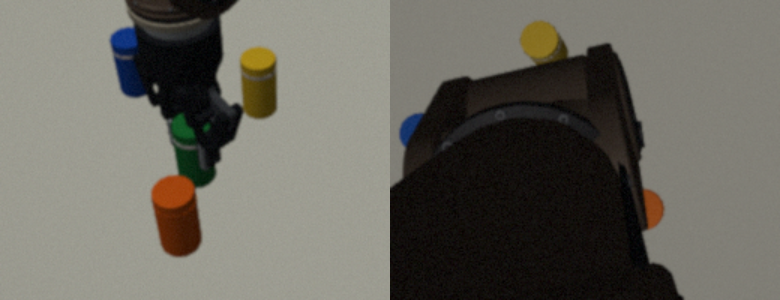

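The green cartridge is pinched between the fingers (crop about (190,150)) and its neighbours are undisturbed. The opening is 39 mm. Next I lift it and carry it over.

```bash
python3 -m crank '[[[0,0,-2,0,0,0],[0,0,-4,0,0,0],[0,0,-4,0,0,0],[0,-2,-1,0,0,0],[-0.4,-4,0,0,0,0],[-0.5,-5,0,0,0,0],[-0.5,-5,0,0,0,0],[-0.5,-5,0,0,0,0],[-0.5,-5,0,0,0,0],[-0.3,-4,0,0,0,0]]]' - 40
python3 - <<'E'
from h import *
go(.543,-.1433,.065)
f=[]
for n,q in(("side",(440,330)),("top",(489,250))):
    f.append(cv2.resize(manip.read_camera(n)[q[1]-150:q[1]+150,q[0]-150:q[0]+150,::-1],(400,400)))
cv2.imwrite('pics/carry.png',np.hstack(f))
E
```

```text
t: 5.2
ee_pos: [0.5347, -0.1078, 0.1404]
tcp_rot: [-0.082, 0.997, -0.0, 0.0]
force: [-0.1, 0.5, -0.3]
width: 0.456
gripper_force: 40.4
tool cm [-0.24 -3.63  7.54] y angle 99.424097861388 tilt [ 2.69253488e-04 -1.81197976e-05 -9.99999964e-01] t 5.2 F [-0.13937758  0.53940855 -0.27280719] 0.4560243331987104 [-3.20174591e-01  4.92744244e-01  1.85200784e+00  9.44710021e-05
  7.96579300e-01 -2.05551850e+00]
```

View pics/carry.png

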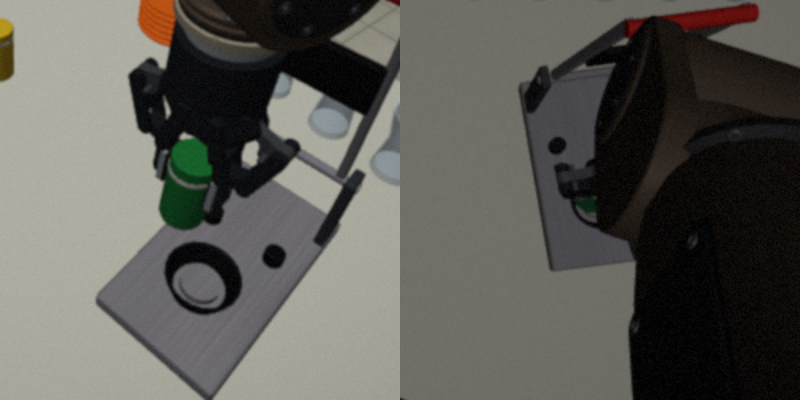

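The cartridge hangs upright in the gripper at crop (187,180), with the funnel at (203,277) and the clamp clear. Before lowering I cross-check the cradle centre against the grey seat disc seen in the first pictures.

```bash
python3 -c "
from h import *
print(tri((439.5,392),(485.8,251.2)),plane('top',(485.8,251.2),.03),plane('side',(439.5,392),.03))"
python3 -m crank '[[[-0.12,-1.8,0,0,0,0],[-0.12,-1.83,0,0,0,0],[0,0,0,0,0,0],[0,0,1,0,0,0],[0,0,1,0,0,0],[0,0,1,0,0,0],[0,0,1,0,0,0],[0,0,0,0,0,0],[0,0,0,0,0,0],[0,0,0,0,0,0]]]'
```

```text
(array([ 0.54243549, -0.14160832,  0.02531341]), np.float64(0.001819467431567607)) [ 0.54083789 -0.13966402  0.03      ] [ 0.54071159 -0.14327145  0.03      ]
t: 6.55
ee_pos: [0.543, -0.1414, 0.1006]
tcp_rot: [-0.083, 0.997, -0.0, 0.0]
force: [-0.4, -0.7, -0.7]
width: 0.454
gripper_force: 40.6
```

```bash
python3 -m crank '[[[0,0,0.5,0,0,0],[0,0,0.5,0,0,0],[0,0,0.5,0,0,0],[0,0,0.5,0,0,0],[0,0,0.5,0,0,0],[0,0,0.5,0,0,0],[0,0,0.4,0,0,0],[0,0,0.2,0,0,0],[0,0,0,0,0,0],[0,0,0,0,0,0]]]'
```

```text
t: 7.8
ee_pos: [0.5429, -0.1413, 0.0644]
tcp_rot: [-0.083, 0.997, -0.0, 0.0]
force: [0.2, -1.0, -0.7]
width: 0.454
gripper_force: 40.6
```

```bash
python3 -m crank '[[[0,0,0.1,0,0,0],[0,0,0.1,0,0,0],[0,0,0.1,0,0,0],[0,0,0,0,0,0],[0,0,0,0,0,0],[0,0,0,0,0,0],[0,0,0,0,0,0],[0,0,0,0,0,0],[0,0,0,0,0,0],[0,0,0,0,0,0]]]' && python3 -m crank '[[[0,0,0,0,0,0],[0,0,0,0,0,0],[0,0,0,0,0,0],[0,0,0,0,0,0],[0,0,-0.5,0,0,0],[0,0,-1.5,0,0,0],[0,0,-2,0,0,0],[0,0,-3,0,0,0],[0,0,-3,0,0,0],[0,0,0,0,0,0]]]' 90
python3 - <<'E'
from h import *
go(.63,-.13,.334)
f=[]
for n,q in(("side",(440,330)),("top",(489,230))):
    im=manip.read_camera(n); cv2.imwrite(f"pics/p_{n}.png",im[:,:,::-1])
    f.append(cv2.resize(im[q[1]-150:q[1]+150,q[0]-150:q[0]+150,::-1],(400,400)))
cv2.imwrite('pics/placed.png',np.hstack(f))
E
```

```text
t: 9.05
ee_pos: [0.5428, -0.1413, 0.0613]
tcp_rot: [-0.083, 0.997, 0.0, 0.0]
force: [-0.4, -0.4, -0.8]
width: 0.456
gripper_force: 40.6
t: 10.3
ee_pos: [0.5437, -0.1416, 0.1643]
tcp_rot: [-0.083, 0.997, -0.001, 0.002]
force: [0.6, -0.6, -0.2]
width: 0.9
gripper_force: 0.0
tool cm [ -8.78  -0.32 -16.93] y angle 99.4736505154557 tilt [ 0.00462714 -0.00172778 -0.9999878 ] t 10.3 F [ 0.62061049 -0.57636624 -0.21466201] 0.8998054332466507 [-3.72377455e-01  4.78794812e-01  1.79287793e+00  9.74023039e-05
  8.64981257e-01 -2.10858845e+00]
```

View pics/placed.png

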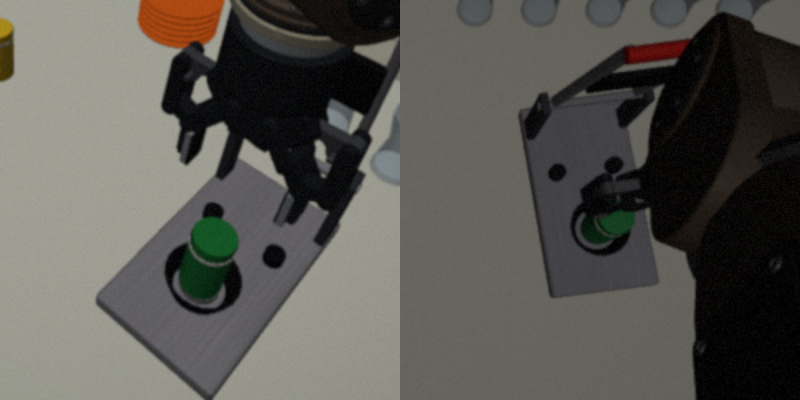

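The cartridge stands upright in the funnel (side crop, top at (213,235), base at (203,290)) and the clamp is still open. Next I rise, turn 90° and go over the red bar.

```bash
python3 -m crank '[[[0,0,-4.7,0,0,0],[0,0,-4.7,0,0,0],[0,0,-4.7,0,0,10],[0,0,-4.7,0,0,10],[0,0,-4.7,0,0,10],[0,0,0,0,0,10],[0,0,0,0,0,10],[0,0,0,0,0,10],[0,0,0,0,0,10],[0,0,0,0,0,10]]]' 100 30
python3 - <<'E'
from h import *
go(.6305,-.1297,.314)
s=manip.read_camera("side"); B=s.astype(int)
c=blob((B[:,:,0]>80)&(B[:,:,1]<.3*B[:,:,0])&(B[:,:,2]<.4*B[:,:,0])); print(cv2.boundingRect(c),cv2.minAreaRect(c))
E
```

```text
t: 11.65
ee_pos: [0.5427, -0.1413, 0.3952]
tcp_rot: [0.58, 0.815, -0.0, -0.001]
force: [0.2, 0.3, -0.9]
width: 1.002
gripper_force: 0.0
tool cm [-1.79  8.69  8.11] y angle 19.13801154954729 tilt [-1.80457560e-03  7.86179550e-04 -9.99998063e-01] t 11.65 F [ 0.16739643  0.25391351 -0.87830285] 1.001896698893558 [-3.72516336e-01  2.74971011e-01  1.46330152e+00  7.65106034e-05
  1.40528707e+00 -7.06549364e-01]
(534, 146, 81, 41) ((573.7835083007812, 166.51412963867188), (83.82032012939453, 11.108131408691406), 22.833650588989258)
```

```bash
python3 -m crank '[[[0,0,0,0,0,9.6],[-0.1,3,0,0,0,0],[-0.1,3,0,0,0,0],[-0.1,2.85,0,0,0,0],[0,0,0,0,0,0],[0,0,2,0,0,0],[0,0,2,0,0,0],[0,0,2,0,0,0],[0,0,2.1,0,0,0],[0,0,0,0,0,0]]]' 100 30
python3 - <<'E'
from h import *
go(.6305,-.1297,.314)
f=[]
for n,q in(("side",(490,180)),("top",(489,180))):
    im=manip.read_camera(n)
    f.append(cv2.resize(im[q[1]-150:q[1]+150,q[0]-150:q[0]+150,::-1],(400,400)))
cv2.imwrite('pics/bar.png',np.hstack(f))
E
```

```text
t: 12.95
ee_pos: [0.6294, -0.1291, 0.3138]
tcp_rot: [0.643, 0.766, -0.001, -0.002]
force: [-0.1, -0.0, -0.3]
width: 1.001
gripper_force: 0.0
tool cm [-0.08  0.1  -0.02] y angle 9.941515756267957 tilt [-0.00319648  0.00105123 -0.99999434] t 12.95 F [-0.11664502 -0.03606872 -0.26321808] 1.000782242032639 [-3.05034818e-01  4.53312281e-01  1.39799594e+00  4.44126276e-05
  1.29364907e+00 -4.78556869e-01]
```

View pics/bar.png

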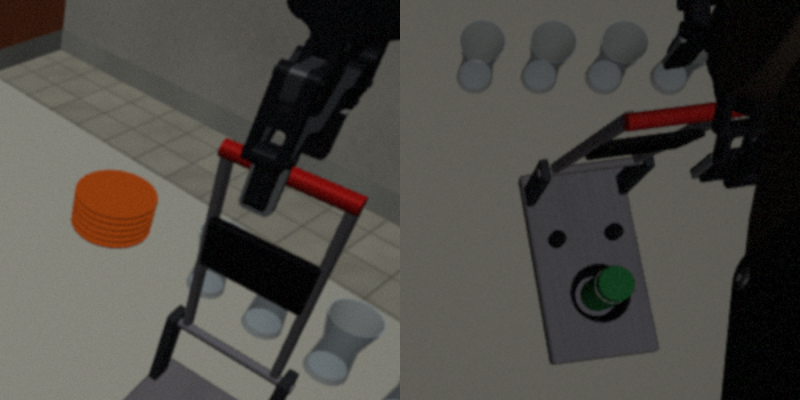

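The fingers straddle the bar before and behind (side crop about (275,170)) and the cartridge still stands. I close on the bar and compute the arc steps.

```bash
python3 -m crank '[[[0,0,0,0,0,0],[0,0,0,0,0,0],[0,0,0,0,0,0],[0,0,0,0,0,0],[0,0,0,0,0,0],[0,0,0,0,0,0],[0,0,0,0,0,0],[0,0,0,0,0,0],[0,0,0,0,0,0],[0,0,0,0,0,0]]]' 0 25
python3 - <<'E'
from h import *
go(.6305,-.1297,.314)
s=manip.get_state()['ee_pos']; c=np.array([.543,-.142]); ux=np.array([.986,.166])
x=(s[:2]-c)@ux; a=np.arccos((.135-x)/.23); print('angle',a,'z gap tcp-bar',s[2]-(.105+.23*np.sin(a)))
t=np.linspace(a,.09,21); print(np.round(np.c_[t[1:],np.diff(-23*np.cos(t)),-np.diff(23*np.sin(t))],2))
E
```

```text
t: 14.3
ee_pos: [0.6305, -0.1291, 0.3154]
tcp_rot: [0.644, 0.765, 0.0, 0.0]
force: [-0.5, -0.3, 3.9]
width: 0.151
gripper_force: 24.5
tool cm [-0.06 -0.01  0.14] y angle 9.871968141421714 tilt [ 2.46035346e-04  4.27328493e-05 -9.99999969e-01] t 14.3 F [-0.48192309 -0.25846224  3.93338249] 0.15148785105884968 [-3.04517260e-01  4.52551007e-01  1.39510035e+00  1.19077962e-04
  1.29371939e+00 -4.76848168e-01]
angle 1.366977174658762 z gap tcp-bar -0.014807734904408565
[[ 1.3  -1.43  0.34]
 [ 1.24 -1.4   0.43]
 [ 1.18 -1.37  0.52]
 [ 1.11 -1.34  0.61]
 [ 1.05 -1.29  0.69]
 [ 0.98 -1.25  0.77]
 [ 0.92 -1.2   0.85]
 [ 0.86 -1.14  0.93]
 [ 0.79 -1.08  1.  ]
 [ 0.73 -1.01  1.06]
 [ 0.66 -0.94  1.13]
 [ 0.6  -0.87  1.18]
 [ 0.54 -0.79  1.24]
 [ 0.47 -0.71  1.28]
 [ 0.41 -0.63  1.33]
 [ 0.35 -0.54  1.36]
 [ 0.28 -0.45  1.4 ]
 [ 0.22 -0.36  1.42]
 [ 0.15 -0.27  1.44]
 [ 0.09 -0.18  1.46]]
```

```bash
python3 -m crank '[[[0,-1.43,0.34,0,0,0],[0,-1.4,0.43,0,0,0],[0,-1.37,0.52,0,0,0],[0,-1.34,0.61,0,0,0],[0,-1.29,0.69,0,0,0],[0,-1.25,0.77,0,0,0],[0,-1.2,0.85,0,0,0],[0,-1.14,0.93,0,0,0],[0,-1.08,1.0,0,0,0],[0,-1.01,1.06,0,0,0]]]'; python3 -c "
from h import *
s=manip.get_state(); print(s['ee_pos'],s['force'],s['ft_torque'])
d=np.array([.543,-.142])+.23*np.array([.986,.166])*(.135/.23-np.cos(.726)); go(*d,.105+.23*np.sin(.726)-.0148)"
```

```text
t: 15.55
ee_pos: [0.5065, -0.1494, 0.2427]
tcp_rot: [0.644, 0.765, 0.001, -0.001]
force: [-1.5, 8.3, 1.3]
width: 0.154
gripper_force: 25.0
[ 0.50652966 -0.14942476  0.2427065 ] [-1.45003475  8.29619398  1.34813001] [ 1.33987258 -0.16724317 -0.18033463]
tool cm [ 0.13  0.02 -0.02] y angle 9.86714696109666 tilt [-8.76516881e-04  2.27646358e-03 -9.99997025e-01] t 15.55 F [-1.45003475  8.29619398  1.34813001] 0.1541868848979807 [-0.41281578  0.34163121  1.77951437  0.00203176  1.02216418 -0.58609051]
```

```bash
python3 -m crank '[[[0.05,-0.94,1.13,0,0,0],[0.05,-0.87,1.18,0,0,0],[0.05,-0.79,1.24,0,0,0],[0.02,-0.71,1.28,0,0,0],[0.02,-0.63,1.33,0,0,0],[0,-0.54,1.36,0,0,0],[0,-0.45,1.4,0,0,0],[0,-0.36,1.42,0,0,0],[0,-0.27,1.44,0,0,0],[0,-0.18,1.46,0,0,0]]]'; python3 -c "
from h import *
d=np.array([.543,-.142])+.23*np.array([.986,.166])*(.135/.23-1); go(*d,.105-.0148)"
```

```text
t: 16.8
ee_pos: [0.4499, -0.1586, 0.11]
tcp_rot: [0.644, 0.765, -0.0, -0.0]
force: [1.2, 2.9, 0.4]
width: 0.152
gripper_force: 25.6
tool cm [ 0.09 -0.04  1.98] y angle 9.86292125882087 tilt [-3.85574958e-04  9.49231392e-05 -9.99999921e-01] t 16.8 F [1.16811028 2.8872392  0.37532482] 0.15212871687765206 [-4.77486665e-01  4.64497984e-01  2.04045826e+00 -1.56159048e-04
  6.37022488e-01 -6.49501536e-01]
```

```bash
python3 -m crank '[[[0,-0.05,0.25,0,0,0],[0,-0.03,0.25,0,0,0],[0,0,0.25,0,0,0],[0,0,0.25,0,0,0],[0,0,0.25,0,0,0],[0,0,0.25,0,0,0],[0,0,0.25,0,0,0],[0,0,0.2,0,0,0],[0,0,0,0,0,0],[0,0,0,0,0,0]]]' 0 40
```

```text
t: 18.05
ee_pos: [0.449, -0.1587, 0.0911]
tcp_rot: [0.644, 0.765, -0.0, -0.001]
force: [-5.6, -3.0, -0.8]
width: 0.148
gripper_force: 40.5
```

```bash
python3 -m crank '[[[0,0,0.1,0,0,0],[0,0,0.1,0,0,0],[0,0,0.1,0,0,0],[0,0,0.1,0,0,0],[0,0,0.1,0,0,0],[0,0,0,0,0,0],[0,0,0,0,0,0],[0,0,0,0,0,0],[0,0,0,0,0,0],[0,0,0,0,0,0]]]'
python3 - <<'E'
from h import *
f=[]
for n,q in(("side",(400,330)),("top",(489,250))):
    im=manip.read_camera(n)
    f.append(cv2.resize(im[q[1]-150:q[1]+150,q[0]-150:q[0]+150,::-1],(400,400)))
cv2.imwrite('pics/closed.png',np.hstack(f))
E
```

```text
t: 19.3
ee_pos: [0.449, -0.1588, 0.0876]
tcp_rot: [0.644, 0.765, -0.0, 0.0]
force: [-11.5, 0.4, 27.3]
width: 0.146
gripper_force: 43.3
```

View pics/closed.png

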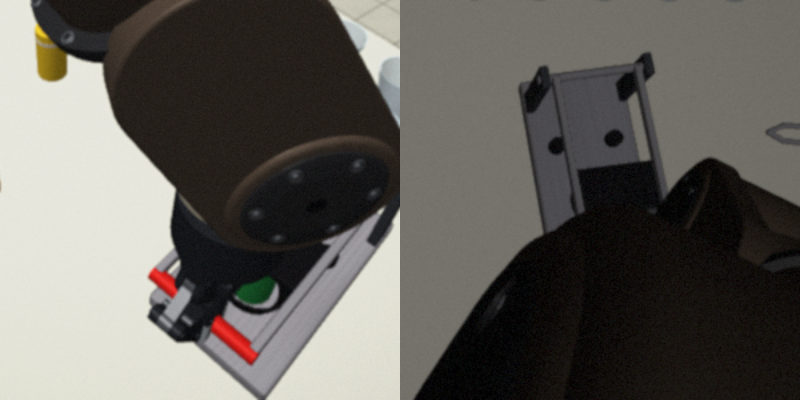

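The bar is down level and the pad is on the cartridge. A hard stop shows at 27 N, so I release and rise.

```bash
python3 -m crank '[[[0,0,0,0,0,0],[0,0,0,0,0,0],[0,0,0,0,0,0],[0,0,0,0,0,0],[0,0,-0.5,0,0,0],[0,0,-1,0,0,0],[0,0,-2,0,0,0],[0,0,-3,0,0,0],[0,0,-4,0,0,0],[0,0,-4,0,0,0]]]' 50 && python3 -m crank '[[[4,0,-1,0,0,0],[5,0,-1,0,0,0],[5,0,0,0,0,0],[5,0,0,0,0,0],[5,0,0,0,0,0],[4,0,0,0,0,0],[0,0,0,0,0,0],[0,0,0,0,0,0],[0,0,0,0,0,0],[0,0,0,0,0,0]]]'
python3 - <<'E'
from h import *
f=[];e={}
for n,q in(("side",(420,330)),("top",(489,250))):
    im=manip.read_camera(n); B=im.astype(int)
    c=blob((B[:,:,0]>80)&(B[:,:,1]<.3*B[:,:,0])&(B[:,:,2]<.4*B[:,:,0])); e[n]=cv2.minAreaRect(c)[0]; print(n,cv2.minAreaRect(c))
    f.append(cv2.resize(im[q[1]-150:q[1]+150,q[0]-150:q[0]+150,::-1],(400,400)))
print(tri(e['side'],e['top']))
cv2.imwrite('pics/final.png',np.hstack(f))
E
```

```text
t: 20.65
ee_pos: [0.4494, -0.1585, 0.2334]
tcp_rot: [0.644, 0.765, 0.0, 0.0]
force: [0.5, -1.0, -0.2]
width: 0.5
gripper_force: 0.0
t: 21.9
ee_pos: [0.4018, 0.1165, 0.2515]
tcp_rot: [0.644, 0.765, 0.0, 0.0]
force: [-0.1, 0.8, 0.3]
width: 0.501
gripper_force: 0.0
side ((402.7622985839844, 415.38525390625), (101.27716827392578, 12.419576644897461), 39.80557632446289)
top ((516.2911987304688, 307.38177490234375), (7.166394233703613, 69.96831512451172), 82.64761352539062)
(array([ 0.44849079, -0.15796164,  0.10421221]), np.float64(0.0015770520387257453))
```

View pics/final.png

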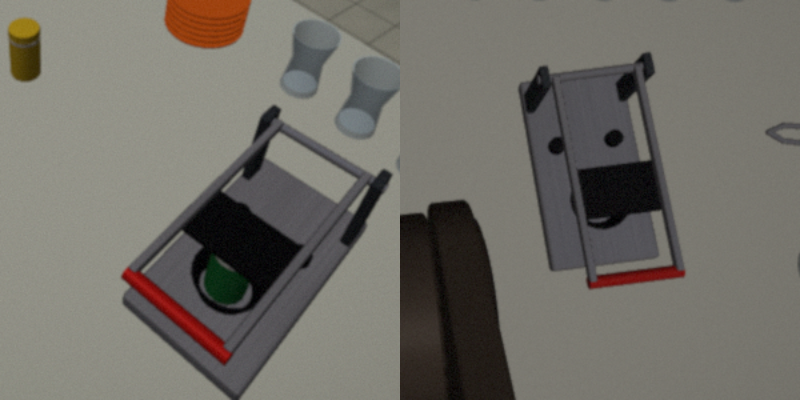

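The clamp is closed: the bar measures 0.104 m high against the 0.105 given for closed. The cartridge stands under the pad and the robot is clear of everything. I hand the job in.

```bash
python3 -c "
from workcell import manip
print(manip.job_done())"
```

```text
the job is handed in; nothing more can be done
None
```

The green cartridge stands upright in the cradle and the clamp is closed over it (bar 0.104 m high against 0.105 m when closed). The bar met a firm stop at 27 N, which I take to mean the cartridge is home, and I handed the job in at about 22 s; no verdict came back.

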